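# Drive the worn bush out of an idler wheel

### The arm

A 6-joint arm with a two-finger parallel gripper is mounted at the origin on a cart in front of the work surface, level with it; the furniture and walls round the work are solid. World frame = base frame: x ahead of the robot, y to its left, z up, the work surface at z = 0. Lengths are in m, angles in rad, forces in N, time in s.
With the tool pointing down it reaches from about 0.35 to 0.975 m from the base axis. Payload 7.1 kg.
Tool frame: the origin (TCP) lies at the very end of the fingers, on their centre line; the grasp point (between the pads) lies 19 mm behind it; y points along the fingers, z is the direction in which the jaws open and shut, and the axes are right-handed (so a half turn about y gives the same grasp; the last joint's range is limited). The gripper opens to 88 mm and grips with 3 to 60 N. Pads are 20 mm wide; open, the fingers measure 115 mm over their backs; the gripper's body (75 mm by 178 mm) begins 61 mm behind the grasp point.
Start: joints at [-1.359, 0.423, 1.63, -0, 1.089, -0.019], TCP at [0.143, -0.608, 0.223] pointing down, gripper open.
Joint ranges: [-3, 3], [-0.9, 2.11], [0.09, 2.58], [-1.31, 4.45], [0.11, 2.69], [-2.54, 2.54]. Speed limits (rad/s): [2.39, 2.39, 3.01, 3.14, 3.14, 3.14].

### API

Orientations are given as a rotation vector (axis times angle).
In Python, from plant import get_obs, viewer, job_done gives the robot as it stands. The module is installed in compiled form; this text tells all that it offers.
- The arm moves only by the tool step_arm, never from a script. Its arguments are lists of equal length, an entry for each row: "linear": the shift along the tool's x, y, z in mm, a list of three; "angular": the turn, a rotation vector about the tool's x, y, z in rad, a list of three; "hand": the opening, from -1 (shut) to 1 (fully open). A call has 1 to 12 rows; each row is the pose to reach, as a shift and turn from the pose measured when the call began, along the tool's axes at that moment; what a row does not reach only later rows make up. A row lasts 1/8 s, in which the tool goes at most 62.5 mm and 10.7 degrees, less where a joint would pass 70% of its speed; a pose out of reach is approached as far as the arm can. A call with a gripper value outside its range is refused whole. The fingers move at their own pace and stop on an object; the grip force is fixed at half the most. Time passes only in rows, so rows that repeat a pose let the fingers close. It gives the time, the measured TCP pose, the force and the opening at its end, in the units of the state.
- get_obs(): the state, without advancing time (a new reading comes with each control period).
- viewer.camera(name): name is "scene" or "top"; returns the picture (384x512x3 uint8, red, green, blue); there is no depth.
- viewer.calibration(name): a dict with "fx", "fy", "cx", "cy" (pixels), "distortion" ([k1, k2, p1, p2, k3] as OpenCV has them; the pictures are not rectified), "R" (3x3) and "t" (3): a world point X has camera coordinates R X + t. Camera axes: x right, y down, z forward; pixel columns grow to the right and rows downward; lengths in m; the calibration is good to about 2 mm. A picture is of the moment at which its call begins. calibration takes no time and is no camera call.
- job_done(): hands the job in, once; it reports no verdict.
The state is a dict: "time": time; "joint_pos": joint angles; "joint_velocities": joint speeds; "tau": joint torques, N m; "tcp_pos": TCP position; "orientation": TCP orientation; "contact_force": force on the tool from outside, world axes, zero at the start; "wrist_torque": the same for the moment, N m; "finger_gap": opening from 0.0 (shut) to 1.0 (fully open).
Only numpy, scipy, OpenCV 4.12 (cv2) and the standard library are available. Lean on these libraries where they do the work, as an engineer would, in place of code of your own. Each camera call takes 0.05 s, during which the arm holds its last target. There are 200 camera calls.

### The job

The worn bronze bush has to come out of the spoked idler wheel. Shift the wheel until it lies centred on the bolster's scribed circle, so that its bore stands over the bolster's hole, then take the stepped drift that fits the bush (the thicker of the two) from the tool stand and push the bush down and right out through the underside of the wheel with it. Then draw the drift out and put it back in its hole in the stand; the wheel stays lying on the bolster, and the slim drift and the punches stay standing in the stand.

Things in the scene. Friction and masses are not known exactly. Their poses are not given: they have to be found in the camera images.
- bolster_hole (a point): Centre of the 34 mm through hole in the bolster, on its top face, 40 mm above the bench. The bolster is a fixed round steel block 150 mm across: foot plate, four pillars, 8 mm thick top plate; a circle 97 mm across is scribed round the hole. The hollow below (27 mm high, its floor 5 mm above the bench) catches the bush.
- wheel_centre (a point): Centre of the spoked aluminium idler wheel, on the axis of its bore (z) and half-way up, 13 mm above its underside. The wheel is 92 mm across, 26 mm high, 0.3 to 0.5 kg, bore 23 mm, and lies loose on the bolster, at the start 12 to 23 mm off centre. It slides on the bolster when nudged at the rim.
- bush_mid (a point): Centre of the bronze bush (half-way up), on its axis z: a plain tube of 22 mm outer and 14 mm inner diameter, 24 mm long, pressed into the wheel's bore, its ends 1 mm inside the wheel's faces. It holds by friction and slides at 8 to 16 N; after about 23 mm of travel it is loose and drops into the bolster, if the hole lies under it.
- drift_grip (a point): Middle of the grip of the drift that fits; z points up to its head. Steel, 114 mm long, 0.2 kg: knurled grip 16 mm diameter, 55 mm long, with a domed head (15 mm diameter, 10 mm high) above and a flange (34 mm diameter, 5 mm thick) below. This point lies 76.5 mm above the nose and 32.5 mm above the flange's underside. Starts nose down in a wide hole of the stand, flange on the stand's top.
- drift_nose (a point): Tip of the same drift, its lowest point, on its axis. Up from here: pilot 12 mm diameter, 12 mm long, its lower 9 mm tapering to 6 mm diameter (enters the bush); body 20 mm diameter, 32 mm long (its shoulder bears on the bush and it passes through the wheel's bore); then the flange, which stops on the wheel.
- drift_slim_grip (a point): Middle of the grip of the slim drift: same lengths and flange, but pilot 8 mm, body 12 mm, grip 12 mm and head 11 mm diameter; it would slip straight through the bush. It stands in the other wide hole.
- stand_hole0 (a point): Centre of the mouth of a wide hole in the tool stand, on its top face. The stand is a fixed wooden block, 60 x 194 mm and 58 mm high, plinth 70 x 204 mm, with four holes 46 mm deep in a row along its long side (this point's y axis), 44 mm apart; wide holes are 24 mm in diameter. From this end hole the row runs to +y: narrow, wide, narrow.
- stand_hole1 (a point): Centre of the mouth of the other wide hole (the third in the row, 88 mm from stand_hole0 along +y).
- punch_1: Steel drive punch, 13 mm diameter, 99 mm long, standing in the narrow hole between the two wide ones and 53 mm out of it; origin at its lower end.
- punch_2: Another drive punch, in the narrow end hole; origin at its lower end.
Mind the look-alikes: they are no part of the job. Leave any pink look-alike of the part that bears wheel_centre alone.

How it is judged:
On the way, in this order (a step that is already met when the one before it is completed fails the run):
1. the wheel lies flat and centred over the bolster's hole (within 5 mm), the bush still in it (horizontal distance between wheel_centre and bolster_hole below 0.005 m and angle between wheel_centre's own z axis and vertical below 0.1 rad and z of bush_mid in the frame of wheel_centre above -0.004 m), for 0.2 s.
2. the drift stands in the wheel's bore and has pushed the bush out below the wheel (z of bush_mid in the frame of wheel_centre below -0.026 m and z of drift_nose in the frame of wheel_centre below -0.013 m and horizontal distance between drift_nose and wheel_centre below 0.008 m), for 0.1 s.
At the end, for the whole second after the job is handed in: The drift stands upright (within 0.15 rad) in a wide hole of the stand, nose within 8 mm of the hole's axis and within 6 mm of fully down; the bush lies in the bolster's hollow, within 50 mm of the hole's axis; the wheel lies flat on the bolster, within 25 mm of the hole's axis ((horizontal distance between drift_nose and stand_hole0 below 0.008 m or horizontal distance between drift_nose and stand_hole1 below 0.008 m) and height (world z) of drift_nose below 0.02 m and angle between drift_grip's own z axis and vertical below 0.15 rad and height (world z) of bush_mid below 0.025 m and horizontal distance between bush_mid and bolster_hole below 0.05 m and horizontal distance between wheel_centre and bolster_hole below 0.025 m and height (world z) of wheel_centre between 0.049 and 0.057 m and angle between wheel_centre's own z axis and vertical below 0.1 rad); the robot touches nothing.
It fails at once if the slim drift or a punch is taken from the stand or knocked over (distance of any of drift_slim_grip, punch_1, punch_2 from where it was at the start of the episode above 0.03 m).
It fails at once if the wheel is knocked off the bolster (height (world z) of wheel_centre below 0.04 m).
It also fails if it takes over 61 s, if anything falls off the work surface, if the arm or the gripper's body presses on something with over 40 N, if the wrist force passes 120 N, or if a joint passes its speed limit or range.

## Working session

There is one attempt and no reset: what is moved stays moved. The work goes in short steps, Python scripts to look and compute and a tool call to move; the robot and the scene stay as the last step left them, time stands still between calls to the robot, and variables do not carry over. Pictures are saved under pics/ and viewed, about 8 in all and at most 12, crops included, and the job is handed in when it is done.

Besides the shell and the picture viewer there is one more tool, called after "Call:" as name(argument=value, ...), one argument or row to a line, values as JSON. step_arm: Moves the arm, as the interface text tells. Its arguments: {"type":"object","properties":{"linear":{"type":"array"},"angular":{"type":"array"},"hand":{"type":"array"}},"required":["linear","angular","hand"]}

```bash
mkdir -p pics; cat > h.py <<'E'
import numpy as np,cv2
from scipy.spatial.transform import Rotation as Ro
from plant import get_obs,viewer,job_done
def shot(n,f=None):
    im=viewer.camera(n)[:,:,::-1].copy()
    if f: cv2.imwrite('pics/'+f,im)
    return im
def ray(n,u,v):
    c=viewer.calibration(n);K=np.array([[c['fx'],0,c['cx']],[0,c['fy'],c['cy']],[0,0,1.]])
    p=cv2.undistortPoints(np.array([[[u,v]]],float),K,np.array(c['distortion'],float))[0,0]
    R=np.array(c['R']);t=np.array(c['t']);return -R.T@t,R.T@np.array([p[0],p[1],1])
def onz(n,u,v,z):
    o,d=ray(n,u,v);return o+d*(z-o[2])/d[2]
def proj(n,X):
    c=viewer.calibration(n);K=np.array([[c['fx'],0,c['cx']],[0,c['fy'],c['cy']],[0,0,1.]])
    R=np.array(c['R'])
    return cv2.projectPoints(np.atleast_2d(X).astype(float),cv2.Rodrigues(R)[0],np.array(c['t'],float),K,np.array(c['distortion'],float))[0][:,0]
def totool(d):
    return Ro.from_rotvec(get_obs()['orientation']).inv().apply(d)*1000
E
python3 - <<'E'
from h import *
a=shot('scene','s0.png');b=shot('top','t0.png')
np.set_printoptions(precision=4,suppress=True)
for n in('scene','top'):
    c=viewer.calibration(n);print(n,c['fx'],-np.array(c['R']).T@c['t'],np.array(c['R'])[2])
o=get_obs();print(o);print(Ro.from_rotvec(o['orientation']).as_matrix())
cv2.imwrite('pics/both0.png',np.hstack([cv2.resize(a,(400,300)),cv2.resize(b,(400,300))]))
E
```

```text
scene 399.4288924651051 [-0.0502  0.5373  0.5737] [ 0.6699 -0.4921 -0.556 ]
top 370.80258672548314 [0.3897 0.0842 0.9547] [ 0.1979  0.0059 -0.9802]
{'time': 0.1, 'joint_pos': array([-1.359 ,  0.4238,  1.6306, -0.    ,  1.0886, -0.019 ]), 'joint_velocities': array([ 0.001 , -0.0029, -0.0007, -0.0003,  0.0009,  0.0009]), 'tau': array([  0.0006, -54.5611, -27.4325,   0.0645,   0.0188,  -0.0001]), 'tcp_pos': array([ 0.1429, -0.608 ,  0.222 ]), 'orientation': array([-0.2434,  2.1006, -2.0978]), 'contact_force': array([0.0091, 0.4028, 0.6578]), 'wrist_torque': array([0.02  , 0.061 , 0.0061]), 'finger_gap': 1.000169298539496}
[[-0.9735 -0.0003  0.2287]
 [-0.2287  0.0013 -0.9735]
 [-0.     -1.     -0.0013]]
```

View pics/t0.png

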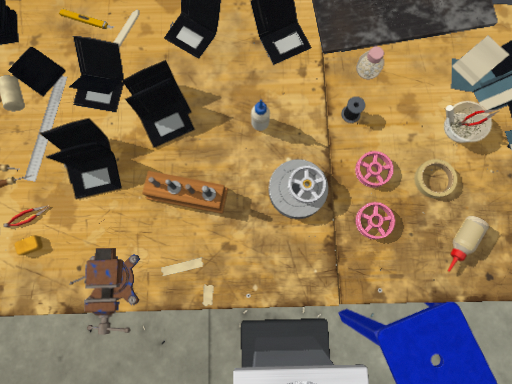

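View pics/s0.png

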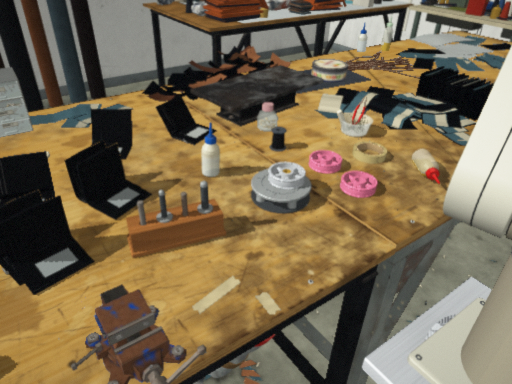

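The top view shows the stand around (185,190), the bolster at (299,188) and the wheel at (308,184). The pink wheels are look-alikes. Next I'll zoom in on the work area.

```bash
python3 - <<'E'
from h import *
np.set_printoptions(precision=4,suppress=True)
a=cv2.imread('pics/s0.png');b=cv2.imread('pics/t0.png')
A=cv2.resize(a[155:265,115:325],(800,419),interpolation=cv2.INTER_CUBIC)
B=cv2.resize(b[145:225,135:345],(800,305),interpolation=cv2.INTER_CUBIC)
cv2.imwrite('pics/z0.png',cv2.resize(np.vstack([B,A])[:, :],(660,597)))
h=cv2.cvtColor(b,cv2.COLOR_BGR2HSV)
# bolster: low saturation grey
m=((h[:,:,1]<60)&(h[:,:,2]>60)).astype(np.uint8)*255
m[:, :240]=0;m[:,345:]=0;m[:145]=0;m[235:]=0
cs=cv2.findContours(m,cv2.RETR_EXTERNAL,cv2.CHAIN_APPROX_NONE)[0]
c=max(cs,key=cv2.contourArea);e=cv2.fitEllipse(cv2.convexHull(c));print('bolster',e,onz('top',*e[0],0.036))
# stand: brown/red
m=((h[:,:,0]<12)&(h[:,:,1]>120)).astype(np.uint8)*255
m[:165]=0;m[215:]=0;m[:,:135]=0;m[:,235:]=0
c=max(cv2.findContours(cv2.morphologyEx(m,cv2.MORPH_CLOSE,np.ones((9,9))),cv2.RETR_EXTERNAL,cv2.CHAIN_APPROX_NONE)[0],key=cv2.contourArea)
r=cv2.minAreaRect(c);bx=cv2.boxPoints(r);print(r)
print(np.array([onz('top',*p,0.058) for p in bx]))
E
```

```text
bolster ((297.7933044433594, 188.4725799560547), (58.876243591308594, 59.48253631591797), 63.2449836730957) [ 0.5792 -0.0131  0.036 ]Traceback (most recent call last):
  File "<stdin>", line 16, in <module>
ValueError: max() iterable argument is empty
```

View pics/z0.png

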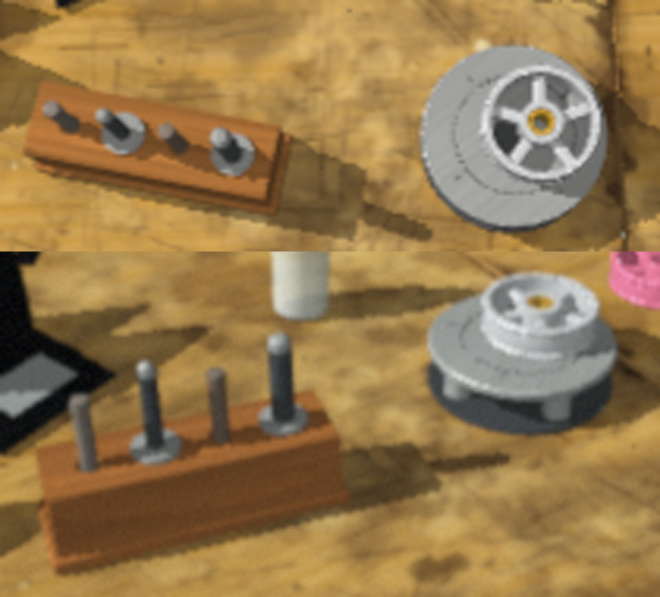

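The zoomed view has the top image above and the scene image below. The thick drift is in the end hole nearest the bolster: flange about (209,194) and head about (206,189) in the top image. The wheel's bush is at about (307,183.5), to the right of and above the bolster's centre. Now for the measurements.

```bash
python3 - <<'E'
from h import *
np.set_printoptions(precision=4,suppress=True)
a=cv2.imread('pics/s0.png');b=cv2.imread('pics/t0.png')
def cen(im,m):
    k,l,s,c=cv2.connectedComponentsWithStats(m.astype(np.uint8)); 
    i=1+np.argmax(s[1:,4]);return c[i],s[i]
def box(m,u0,v0,u1,v1):
    z=np.zeros(m.shape,bool);z[v0:v1,u0:u1]=m[v0:v1,u0:u1];return z
hb=cv2.cvtColor(b,cv2.COLOR_BGR2HSV);ha=cv2.cvtColor(a,cv2.COLOR_BGR2HSV)
c,s=cen(b,box(hb[:,:,1]>110,298,175,318,192));print('bush top',c,s,onz('top',*c,.065))
c,s=cen(a,box(ha[:,:,1]>110,275,162,303,180));print('bush scene',c,s,onz('scene',*c,.065))
# wheel bright
m=box(hb[:,:,2]>195,285,160,332,210)&(hb[:,:,1]<60);ys,xs=np.nonzero(m)
hull=cv2.convexHull(np.c_[xs,ys].astype(np.int32));e=cv2.fitEllipse(hull);print('wheel',e,onz('top',*e[0],.064))
# bolster outline in top: project predicted circle for the measured centre, compare
m=box((hb[:,:,1]<60)&(hb[:,:,2]>100),262,155,332,222)
ys,xs=np.nonzero(m);hull=cv2.convexHull(np.c_[xs,ys].astype(np.int32))[:,0]
P=np.array([onz('top',*p,.040) for p in hull])[:,:2]
M=np.c_[2*P,np.ones(len(P))];q=np.linalg.lstsq(M,(P**2).sum(1),rcond=None)[0];print('bolster',q[:2],np.sqrt(q[2]+q[0]**2+q[1]**2))
# drift flange / head
print('flange top',onz('top',209.1,193.7,.063),'head',onz('top',205.6,188.6,.124))
# scene coords: z0 lower part scale 3.143, offset
f=lambda x,y:(115+x/3.143,155+(y-251.5)/3.143)
print('scene flange',onz('scene',*f(283,417),.061),'head',onz('scene',*f(279,341),.124))
print('scene slim flange',onz('scene',*f(155,445),.061),'top',onz('top',135+125/3.143,145+133/3.143,.063))
E
```

```text
bush top [306.7619 183.119 ] [303 180   8   8  42] [ 0.586  -0.0327  0.065 ]
bush scene [286.6842 170.7368] [283 169   8   4  19] [ 0.5869 -0.033   0.065 ]
wheel ((306.4695739746094, 183.34140014648438), (34.81968688964844, 37.273494720458984), 108.95974731445312) [ 0.5856 -0.0321  0.064 ]
bolster [ 0.5809 -0.0129] 0.07438409094948958
flange top [0.5673 0.2076 0.063 ] head [0.5673 0.2071 0.124 ]
scene flange [0.5686 0.2093 0.061 ] head [0.5673 0.21   0.124 ]
scene slim flange [0.5879 0.2954 0.061 ] top [0.5859 0.292  0.063 ]
```

Both views agree to about 2 mm: wheel (0.586,-0.0325), bolster (0.5805,-0.013), drift (0.568,0.208). I'll push the wheel with the two fingers half open as a V, along (-0.27,0.96).

Call:
step_arm(
  linear=[
    [-566, 20, -385],
    [-566, 20, -385],
    [-566, 20, -385],
    [-566, 20, -385],
    [-566, 20, -385],
    [-566, 20, -385],
    [-566, 20, -385],
    [-566, 20, -385],
    [-566, 20, -385],
    [-566, 20, -385],
    [-566, 20, -385],
    [-566, 20, -385],
  ],
  angular=[
    [0, -1.613, 0],
    [0, -1.613, 0],
    [0, -1.613, 0],
    [0, -1.613, 0],
    [0, -1.613, 0],
    [0, -1.613, 0],
    [0, -1.613, 0],
    [0, -1.613, 0],
    [0, -1.613, 0],
    [0, -1.613, 0],
    [0, -1.613, 0],
    [0, -1.613, 0],
  ],
  hand=[0.364, 0.364, 0.364, 0.364, 0.364, 0.364, 0.364, 0.364, 0.364, 0.364, 0.364, 0.364],
)

```text
time: 1.6
tcp_pos: [0.6079, -0.1004, 0.2019]
orientation: [-1.326, 1.003, -1.001]
contact_force: [-0.6, 0.4, -0.2]
finger_gap: 0.684
```

```bash
cat > st.py <<'E'
from h import *
import sys
np.set_printoptions(precision=4,suppress=True)
o=get_obs();R=Ro.from_rotvec(o['orientation']).as_matrix()
print('t',o['time'],'p',o['tcp_pos'],'F',o['contact_force'],'gap mm',o['finger_gap']*88,'xax',R[:,0],'tilt',R[:,1],'zang',np.arctan2(R[1,2],R[0,2]))
if len(sys.argv)>3: print('to target (tool mm)',totool(np.array(list(map(float,sys.argv[1:4])))-o['tcp_pos']))
E
python3 st.py 0.6061 -0.1044 0.05
```

```text
t 1.6 p [ 0.6079 -0.1004  0.2019] F [-0.6356  0.4037 -0.1824] gap mm 60.17673925369381 xax [ 0.274  -0.9617 -0.0017] tilt [ 0.0001  0.0018 -1.    ] zang 0.2775397480481188
to target (tool mm) [  3.5984 151.908   -2.8797]
```

Call:
step_arm(
  linear=[
    [4, 50, -3],
    [4, 100, -3],
    [4, 140, -3],
    [4, 152, -3],
    [4, 152, -3],
    [4, 152, -3],
  ],
  angular=[
    [0, 0, 0],
    [0, 0, 0],
    [0, 0, 0],
    [0, 0, 0],
    [0, 0, 0],
    [0, 0, 0],
  ],
  hand=[0.364, 0.364, 0.364, 0.364, 0.364, 0.364],
)

```text
time: 2.35
tcp_pos: [0.6072, -0.1053, 0.0516]
orientation: [-1.325, 1.001, -1.003]
contact_force: [-0.6, 0.8, 0.1]
finger_gap: 0.683
```

```bash
python3 st.py 0.5926 -0.0562 0.05
```

```text
t 2.35 p [ 0.6072 -0.1053  0.0516] F [-0.6197  0.754   0.0784] gap mm 60.10533481877321 xax [ 0.2738 -0.9618 -0.0004] tilt [ 0.0027  0.0012 -1.    ] zang 0.2773358635593112
to target (tool mm) [-51.2323   1.6553  -0.6433]
```

Push slowly to 3 mm short, then back off and look.

Call:
step_arm(
  linear=[
    [-14, 1, -1],
    [-24, 1, -1],
    [-29, 1, -1],
    [-33, 1, -1],
    [-37, 1, -1],
    [-40, 1, -1],
    [-43, 1, -1],
    [-45, 1, -1],
    [-47, 1, -1],
    [-48, 1, -1],
    [-48, 1, -1],
  ],
  angular=[
    [0, 0, 0],
    [0, 0, 0],
    [0, 0, 0],
    [0, 0, 0],
    [0, 0, 0],
    [0, 0, 0],
    [0, 0, 0],
    [0, 0, 0],
    [0, 0, 0],
    [0, 0, 0],
    [0, 0, 0],
  ],
  hand=[0.364, 0.364, 0.364, 0.364, 0.364, 0.364, 0.364, 0.364, 0.364, 0.364, 0.364],
)

```text
time: 3.72
tcp_pos: [0.5935, -0.0595, 0.0509]
orientation: [-1.325, 1.0, -1.004]
contact_force: [2.1, -4.7, 3.5]
finger_gap: 0.684
```

```bash
python3 st.py 0.5926 -0.0562 0.05; python3 - <<'E'
from h import *
a=shot('scene','s1.png');b=shot('top','t1.png')
A=cv2.resize(a[150:220,240:330],(540,420),interpolation=cv2.INTER_CUBIC)
cv2.imwrite('pics/z1.png',cv2.resize(np.hstack([cv2.resize(a[140:220,235:335],(400,320),interpolation=2),cv2.resize(b[148:228,250:350],(400,320),interpolation=2)]),(800,320)))
E
```

```text
t 3.725 p [ 0.5935 -0.0595  0.0509] F [ 2.0746 -4.7169  3.4661] gap mm 60.214455939154064 xax [ 0.2736 -0.9618 -0.0001] tilt [ 0.0035  0.0011 -1.    ] zang 0.277161544580302
to target (tool mm) [-3.4379  0.8914  0.008 ]
```

View pics/z1.png

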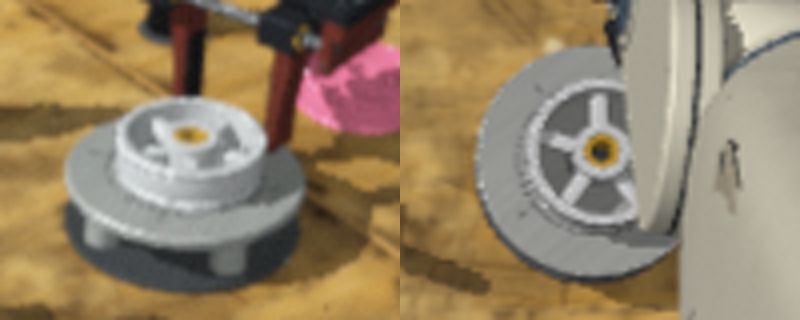

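The wheel has moved with the fingers. The bush now shows at about (300,185.8) in the top view, with the scribed line visible at left and bottom. I'll measure it.

```bash
cat > bush.py <<'E'
from h import *
import sys
np.set_printoptions(precision=4,suppress=True)
for n,(u0,v0,u1,v1) in (('top',(290,178,306,196)),('scene',(272,166,292,182))):
    h=cv2.cvtColor(cv2.imread(f'pics/{n[0]}{sys.argv[1]}.png'),cv2.COLOR_BGR2HSV)[v0:v1,u0:u1]
    m=((h[:,:,1]>110)).astype(np.uint8);k,l,s,c=cv2.connectedComponentsWithStats(m)
    i=1+np.argmax(s[1:,4]);print(n,c[i]+[u0,v0],s[i],onz(n,*(c[i]+[u0,v0]),.065))
print(proj('top',[[.5805,-.013,.04]]),proj('scene',[[.5805,-.013,.04]]))
E
python3 bush.py 1
python3 - <<'E'
from h import *
# bolster top ellipse from scene image, initial picture: outline of grey plate
a=cv2.imread('pics/s0.png');h=cv2.cvtColor(a,cv2.COLOR_BGR2HSV)
m=((h[:,:,1]<50)&(h[:,:,2]>90));z=np.zeros_like(m);z[180:215,248:314]=m[180:215,248:314]
for v in range(180,212,2):
    xs=np.nonzero(z[v])[0]
    if len(xs):
        l=onz('scene',xs[0],v,.04);r=onz('scene',xs[-1],v,.04);print(v,xs[0],xs[-1],l[:2],r[:2],np.hypot(*(l[:2]-[.5805,-.013])),np.hypot(*(r[:2]-[.5805,-.013])))
E
```

```text
top [300.     185.1463] [ 6  4  8  8 41] [ 0.5814 -0.0159  0.065 ]
scene [282.2381 173.381 ] [ 7  6  8  4 21] [ 0.5831 -0.0158  0.065 ]
[[297.8606 187.6526]] [[281.3693 182.7801]]
180 252 308 [0.63087328 0.04056844] [ 0.55379918 -0.07739664] 0.07353261257771157 0.06971270544961143
182 251 308 [0.6246709  0.04798968] [ 0.54678781 -0.07109872] 0.0753047778314612 0.06717121731423681
184 251 309 [0.61721726 0.05323717] [ 0.53851824 -0.0669854 ] 0.07573321835535385 0.06838780229089206
186 252 310 [0.60853841 0.05636223] [ 0.53037314 -0.06293414] 0.07481491066216585 0.07075394240617036
188 252 310 [0.60131808 0.06146798] [ 0.52369755 -0.05688825] 0.07732317136551328 0.07178229062290672
190 252 309 [0.59420584 0.06649731] [ 0.51846064 -0.04889498] 0.08067014320121908 0.071675182925205
192 254 308 [0.58457639 0.06745958] [ 0.51330322 -0.04102324] 0.0805627723505349 0.07280596881355314
194 256 306 [0.57508481 0.06840807] [ 0.5095423  -0.03126479] 0.08158797729177363 0.07327071477588701
196 256 303 [0.56831779 0.07327828] [ 0.50714729 -0.01966612] 0.08713407829051745 0.07365499039384614
198 256 300 [0.5616491  0.07807771] [ 0.50478872 -0.0082451 ] 0.09300809132318484 0.0758604397949788
200 256 296 [0.55507662 0.0828079 ] [0.50375492 0.00495766] 0.0991236693667064 0.07881804414981819
202 259 295 [0.54479055 0.08169831] [0.49889762 0.01214063] 0.10120738637411777 0.0853873481973323
204 289 295 [0.50046373 0.02883931] [0.49283918 0.01729409] 0.09031241964771887 0.09274778675307367
206 289 295 [0.49444105 0.03383452] [0.48686656 0.02237445] 0.09797762329595555 0.10009282409852883
```

About 3 mm remains along the push line, so I'll push 3.5 mm more, then retract, rise and go to above the drift.

Call:
step_arm(
  linear=[
    [-2, 0, 0],
    [-4, 0, 0],
    [-4, 0, 0],
    [-4, 0, 0],
  ],
  angular=[
    [0, 0, 0],
    [0, 0, 0],
    [0, 0, 0],
    [0, 0, 0],
  ],
  hand=[0.364, 0.364, 0.364, 0.364],
)

```text
time: 4.32
tcp_pos: [0.5923, -0.0556, 0.0508]
orientation: [-1.325, 1.001, -1.004]
contact_force: [1.0, -2.9, 3.9]
finger_gap: 0.681
```

Call:
step_arm(
  linear=[
    [30, 0, 0],
    [50, 0, 0],
    [50, -60, 0],
    [50, -120, 0],
    [50, -150, 0],
    [80, -150, 0],
    [120, -150, 0],
    [120, -150, 0],
  ],
  angular=[
    [0, 0, 0],
    [0, 0, 0],
    [0, 0, 0],
    [0, 0, 0],
    [0, 0, 0],
    [0, 0, 0],
    [0, 0, 0],
    [0, 0, 0],
  ],
  hand=[0.364, 0.364, 0.364, 0.364, 0.364, 0.364, 0.364, 0.364],
)

```text
time: 5.32
tcp_pos: [0.6246, -0.1731, 0.2003]
orientation: [-1.323, 1.004, -1.005]
contact_force: [0.4, 1.1, -0.1]
finger_gap: 0.684
```

```bash
python3 - <<'E'
from h import *
a=shot('scene','s2.png');b=shot('top','t2.png')
cv2.imwrite('pics/z2.png',np.hstack([cv2.resize(a[155:215,240:320],(400,300),interpolation=2),cv2.resize(b[158:218,258:338],(400,300),interpolation=2)]))
E
python3 bush.py 2; python3 st.py 0.5675 0.209 0.19
```

```text
top [298.4545 185.3636] [ 5  4  8  8 44] [ 0.581  -0.0121  0.065 ]
scene [281.55 174.1 ] [ 6  7  8  3 20] [ 0.5814 -0.0123  0.065 ]
[[297.8606 187.6526]] [[281.3693 182.7801]]
t 5.425 p [ 0.6239 -0.1709  0.2   ] F [-0.5562  0.0922 -0.6565] gap mm 60.095237903186195 xax [ 0.2724 -0.9622 -0.002 ] tilt [ 0.0014  0.0025 -1.    ] zang 0.2758752620957528
to target (tool mm) [-380.9151   10.8496   49.2149]
```

View pics/z2.png

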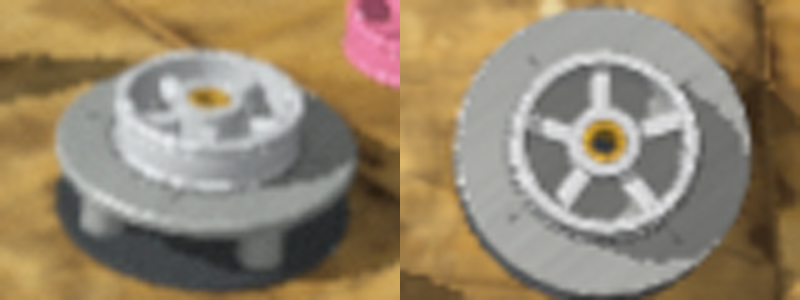

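Wheel centre (0.581,-0.012) against bolster (0.5805,-0.013) is about 1 mm off, and the plate and wheel look concentric in the top crop (plate 602,152; bush 604,141 with parallax). Next, the drift.

Call:
step_arm(
  linear=[
    [-381, 11, 49],
    [-381, 11, 49],
    [-381, 11, 49],
    [-381, 11, 49],
    [-381, 11, 49],
    [-381, 11, 49],
    [-381, 11, 49],
    [-381, 11, 49],
    [-381, 11, 49],
    [-381, 11, 49],
  ],
  angular=[
    [0, 0.489, 0],
    [0, 0.489, 0],
    [0, 0.489, 0],
    [0, 0.489, 0],
    [0, 0.489, 0],
    [0, 0.489, 0],
    [0, 0.489, 0],
    [0, 0.489, 0],
    [0, 0.489, 0],
    [0, 0.489, 0],
  ],
  hand=[0.2, 0.2, 0.2, 0.2, 0.2, 0.2, 0.2, 0.2, 0.2, 0.2],
)

```text
time: 6.68
tcp_pos: [0.5675, 0.2076, 0.1899]
orientation: [-1.097, 1.366, -1.364]
contact_force: [0.3, 0.3, -0.7]
finger_gap: 0.598
```

```bash
python3 st.py 0.5677 0.2085 0.076
```

```text
t 6.675 p [0.5675 0.2076 0.1899] F [ 0.302   0.2538 -0.6903] gap mm 52.65437555032225 xax [-0.2134 -0.977  -0.0026] tilt [ 0.0013  0.0024 -1.    ] zang -0.2150874121009539
to target (tool mm) [ -0.652  113.8881  -0.1004]
```

Call:
step_arm(
  linear=[
    [-1, 50, 0],
    [-1, 95, 0],
    [-1, 113, 0],
    [-1, 113, 0],
    [-1, 113, 0],
    [-1, 113, 0],
    [-1, 113, 0],
    [-1, 113, 0],
    [-1, 113, 0],
    [-1, 113, 0],
  ],
  angular=[
    [0, 0, 0],
    [0, 0, 0],
    [0, 0, 0],
    [0, 0, 0],
    [0, 0, 0],
    [0, 0, 0],
    [0, 0, 0],
    [0, 0, 0],
    [0, 0, 0],
    [0, 0, 0],
  ],
  hand=[0.2, 0.2, 0.2, 0.2, -1, -1, -1, -1, -1, -1],
)

```text
time: 7.92
tcp_pos: [0.5682, 0.2089, 0.0774]
orientation: [-1.096, 1.366, -1.364]
contact_force: [-0.6, 0.1, 5.8]
finger_gap: 0.177
```

```bash
python3 st.py 0.5677 0.2085 0.076; python3 - <<'E'
from h import *
a=shot('scene','s3.png');cv2.imwrite('pics/z3.png',cv2.resize(a[150:260,115:255],(700,550),interpolation=2))
E
```

```text
t 7.925 p [0.5682 0.2089 0.0774] F [-0.6172  0.1359  5.7625] gap mm 15.586774742637035 xax [-0.2134 -0.977  -0.003 ] tilt [ 0.002   0.0026 -1.    ] zang -0.21505633039833616
to target (tool mm) [ 0.5445  1.3744 -0.3923]
```

View pics/z3.png

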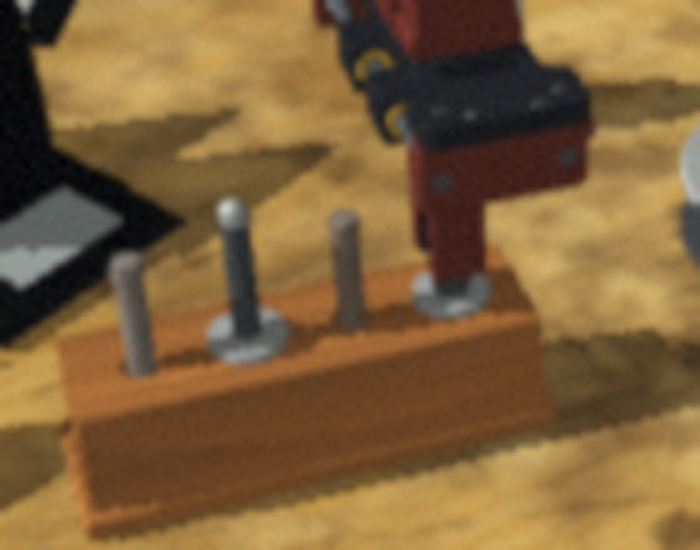

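The fingers hold the thick drift: gap 15.6 mm, flange on the stand at crop (452,294), the slim drift and punches undisturbed. I'll lift it and carry it over the wheel.

Call:
step_arm(
  linear=[
    [0, -20, 0],
    [0, -50, 0],
    [0, -90, 0],
    [0, -100, 0],
    [40, -100, -5],
    [100, -100, -20],
    [150, -100, -30],
    [200, -100, -40],
    [212, -100, -36],
    [212, -100, -36],
    [212, -100, -36],
    [212, -100, -36],
  ],
  angular=[
    [0, 0, 0],
    [0, 0, 0],
    [0, 0, 0],
    [0, 0, 0],
    [0, 0, 0],
    [0, 0, 0],
    [0, 0, 0],
    [0, 0, 0],
    [0, 0, 0],
    [0, 0, 0],
    [0, 0, 0],
    [0, 0, 0],
  ],
  hand=[-1, -1, -1, -1, -1, -1, -1, -1, -1, -1, -1, -1],
)

```text
time: 9.48
tcp_pos: [0.488, 0.0102, 0.1765]
orientation: [-1.097, 1.365, -1.363]
contact_force: [0.7, 0.2, -2.8]
finger_gap: 0.177
```

```bash
python3 st.py 0.581 -0.012 0.138
```

```text
t 9.475 p [0.488  0.0102 0.1765] F [ 0.7124  0.1511 -2.8429] gap mm 15.552740849319715 xax [-0.212  -0.9773 -0.0031] tilt [ 0.0019  0.0028 -1.    ] zang -0.21361301634214874
to target (tool mm) [ 2.1315 38.6452 95.5884]
```

Call:
step_arm(
  linear=[
    [2, 0, 50],
    [2, 0, 95],
    [2, 0, 95],
    [2, 25, 95],
    [2, 37, 95],
    [2, 37, 95],
    [2, 37, 95],
  ],
  angular=[
    [0, 0, 0],
    [0, 0, 0],
    [0, 0, 0],
    [0, 0, 0],
    [0, 0, 0],
    [0, 0, 0],
    [0, 0, 0],
  ],
  hand=[-1, -1, -1, -1, -1, -1, -1],
)

```text
time: 10.35
tcp_pos: [0.5806, -0.0115, 0.1402]
orientation: [-1.097, 1.364, -1.363]
contact_force: [0.3, 0.0, -2.5]
finger_gap: 0.176
```

```bash
python3 st.py 0.581 -0.012 0.138; python3 - <<'E'
from h import *
np.set_printoptions(precision=2,suppress=True)
a=shot('scene','s4.png');b=shot('top','t4.png')
cv2.imwrite('pics/z4.png',cv2.resize(a[130:210,235:335],(800,640),interpolation=2)[:600])
o=get_obs();p=o['tcp_pos'];R=Ro.from_rotvec(o['orientation']).as_matrix()
q=lambda d:p+R@np.array([0,d,0])
X=[q(.0634),q(.0514),q(.0514-.032),[.581,-.012,.065],q(.0634)+R@[.005,0,0],q(.0634)+R@[0,0,.005]]
print((proj('scene',X)-[235,130])*8)
E
```

```text
t 10.35 p [ 0.5806 -0.0115  0.1402] F [ 0.28    0.0077 -2.5444] gap mm 15.444255516439982 xax [-0.2116 -0.9773 -0.0032] tilt [ 0.0024  0.0028 -1.    ] zang -0.21324488223987384
to target (tool mm) [0.3869 2.2056 0.5087]
[[373.82 320.07]
 [376.55 285.88]
 [384.02 192.38]
 [372.61 353.64]
 [388.54 317.11]
 [366.47 312.13]]
```

View pics/z4.png

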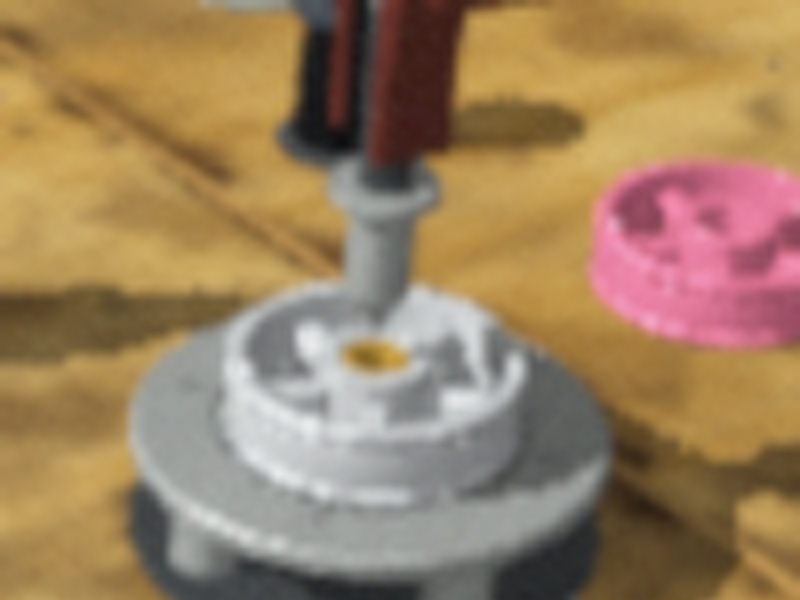

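The scene crop shows the drift tip at about (376,322), as predicted, and the bush at (376,355), about 1 mm right of prediction. I'll correct by +0.9 mm in tool x and lower the pilot in.

Call:
step_arm(
  linear=[
    [0.9, 3, 0.3],
    [0.9, 7, 0.3],
    [0.9, 11, 0.3],
    [0.9, 15, 0.3],
    [0.9, 18, 0.3],
    [0.9, 21, 0.3],
    [0.9, 21, 0.3],
  ],
  angular=[
    [0, 0, 0],
    [0, 0, 0],
    [0, 0, 0],
    [0, 0, 0],
    [0, 0, 0],
    [0, 0, 0],
    [0, 0, 0],
  ],
  hand=[-1, -1, -1, -1, -1, -1, -1],
)

```text
time: 11.32
tcp_pos: [0.5809, -0.0125, 0.1192]
orientation: [-1.097, 1.364, -1.363]
contact_force: [-0.2, 0.6, -2.2]
finger_gap: 0.175
```

```bash
python3 st.py 0.5807 -0.0125 0.084
```

```text
t 11.325 p [ 0.5809 -0.0125  0.1192] F [-0.1797  0.6151 -2.2035] gap mm 15.38930336441539 xax [-0.2118 -0.9773 -0.0032] tilt [ 0.0027  0.0027 -1.    ] zang -0.2134348941111086
to target (tool mm) [ 0.1162 35.1944 -0.2695]
```

The pilot is inside the bush with no contact force. Now press down.

Call:
step_arm(
  linear=[
    [0, 3, 0],
    [0, 6, 0],
    [0, 9, 0],
    [0, 12, 0],
    [0, 15, 0],
    [0, 17, 0],
    [0, 17, 0],
  ],
  angular=[
    [0, 0, 0],
    [0, 0, 0],
    [0, 0, 0],
    [0, 0, 0],
    [0, 0, 0],
    [0, 0, 0],
    [0, 0, 0],
  ],
  hand=[-1, -1, -1, -1, -1, -1, -1],
)

```text
time: 12.2
tcp_pos: [0.5816, -0.0125, 0.1034]
orientation: [-1.095, 1.363, -1.364]
contact_force: [-1.7, -0.4, 7.4]
finger_gap: 0.177
```

```bash
python3 st.py 0.5807 -0.0125 0.084
```

```text
t 12.2 p [ 0.5816 -0.0125  0.1034] F [-1.6911 -0.3587  7.397 ] gap mm 15.618080873315293 xax [-0.2119 -0.9773 -0.0035] tilt [ 0.0041  0.0027 -1.    ] zang -0.21348813404807418
to target (tool mm) [ 0.2271 19.355  -0.9063]
```

Call:
step_arm(
  linear=[
    [0, 4, 0],
    [0, 8, 0],
    [0, 11, 0],
    [0, 14, 0],
    [0, 16, 0],
    [0, 18, 0],
    [0, 19, 0],
    [0, 19, 0],
  ],
  angular=[
    [0, 0, 0],
    [0, 0, 0],
    [0, 0, 0],
    [0, 0, 0],
    [0, 0, 0],
    [0, 0, 0],
    [0, 0, 0],
    [0, 0, 0],
  ],
  hand=[-1, -1, -1, -1, -1, -1, -1, -1],
)

```text
time: 13.2
tcp_pos: [0.5816, -0.0126, 0.0853]
orientation: [-1.096, 1.363, -1.364]
contact_force: [-4.8, -1.0, 10.4]
finger_gap: 0.176
```

```bash
python3 st.py 0.5807 -0.0125 0.084; python3 - <<'E'
from h import *
a=shot('scene','s5.png');cv2.imwrite('pics/z5.png',cv2.resize(a[130:220,235:335],(660,594),interpolation=2))
E
```

```text
t 13.2 p [ 0.5816 -0.0126  0.0853] F [-4.8376 -1.0135 10.3616] gap mm 15.483152804484574 xax [-0.2119 -0.9773 -0.0034] tilt [ 0.0039  0.0026 -1.    ] zang -0.21352002369284642
to target (tool mm) [ 0.1269  1.3161 -0.8842]
```

View pics/z5.png

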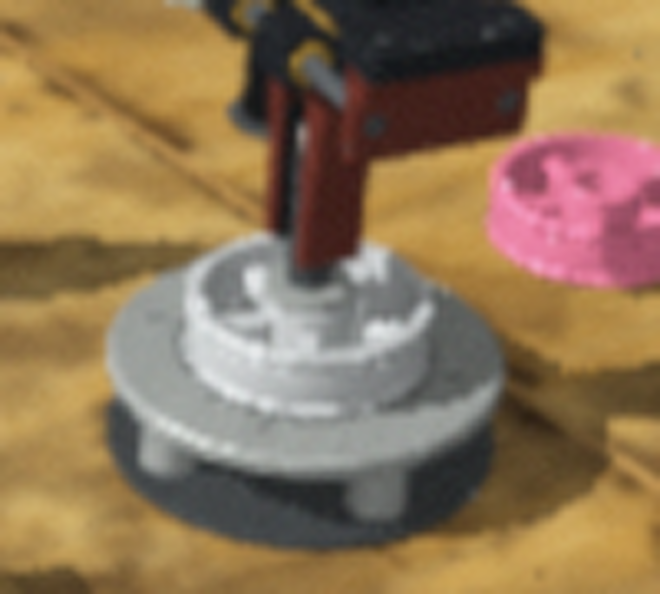

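The flange sits on the hub and TCP z is 0.0853 against 0.0854 predicted, so the drift has not slipped in the grip. I'll draw it out slowly and look into the bore.

Call:
step_arm(
  linear=[
    [0, -5, 0],
    [0, -12, 0],
    [0, -20, 0],
    [0, -30, 0],
    [0, -40, 0],
    [0, -55, 0],
    [0, -80, 0],
    [0, -100, 0],
    [0, -100, 0],
  ],
  angular=[
    [0, 0, 0],
    [0, 0, 0],
    [0, 0, 0],
    [0, 0, 0],
    [0, 0, 0],
    [0, 0, 0],
    [0, 0, 0],
    [0, 0, 0],
    [0, 0, 0],
  ],
  hand=[-1, -1, -1, -1, -1, -1, -1, -1, -1],
)

```text
time: 14.38
tcp_pos: [0.5825, -0.0129, 0.1876]
orientation: [-1.092, 1.36, -1.366]
contact_force: [0.3, -0.1, -2.0]
finger_gap: 0.172
```

```bash
python3 st.py 0.5682 0.2089 0.180; python3 - <<'E'
from h import *
a=shot('scene','s6.png')
cv2.imwrite('pics/z6.png',cv2.resize(a[110:215,235:335],(570,598),interpolation=2))
E
```

```text
t 14.375 p [ 0.5825 -0.0129  0.1876] F [ 0.3354 -0.0796 -2.0001] gap mm 15.121878876847692 xax [-0.2118 -0.9773 -0.0041] tilt [ 0.0082  0.0025 -1.    ] zang -0.21346687162651054
to target (tool mm) [-213.6554    8.0209  -61.0259]
```

View pics/z6.png

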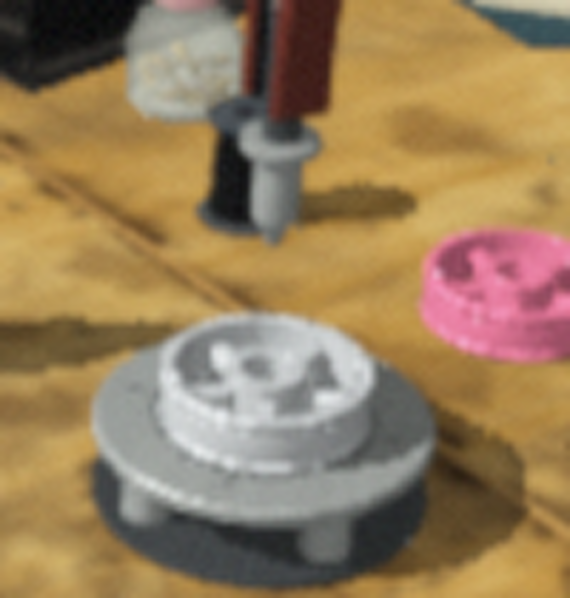

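The bore is empty (hub hole dark at crop (262,365)), the wheel lies flat, and the drift's nose is clean. I'll carry it back over hole 0.

Call:
step_arm(
  linear=[
    [-60, 0, -20],
    [-120, 0, -40],
    [-180, 0, -55],
    [-214, 0, -61],
    [-214, 0, -61],
    [-214, 8, -61],
    [-214, 8, -61],
    [-214, 8, -61],
  ],
  angular=[
    [-0.006, 0, -0.001],
    [-0.006, 0, -0.001],
    [-0.006, 0, -0.001],
    [-0.006, 0, -0.001],
    [-0.006, 0, -0.001],
    [-0.006, 0, -0.001],
    [-0.006, 0, -0.001],
    [-0.006, 0, -0.001],
  ],
  hand=[-1, -1, -1, -1, -1, -1, -1, -1],
)

```text
time: 15.42
tcp_pos: [0.5674, 0.2081, 0.1785]
orientation: [-1.099, 1.368, -1.363]
contact_force: [0.7, 0.6, -1.6]
finger_gap: 0.177
```

```bash
python3 st.py 0.5682 0.2089 0.0774
```

```text
t 15.425 p [0.5674 0.2081 0.1785] F [ 0.6924  0.6016 -1.6421] gap mm 15.54327177648681 xax [-0.2133 -0.977  -0.0024] tilt [-0.0007  0.0026 -1.    ] zang -0.21498545181039125
to target (tool mm) [ -0.6574 101.0725   0.703 ]
```

Call:
step_arm(
  linear=[
    [-0.7, 20, 0.7],
    [-0.7, 40, 0.7],
    [-0.7, 52, 0.7],
    [-0.7, 58, 0.7],
    [-0.7, 64, 0.7],
    [-0.7, 70, 0.7],
    [-0.7, 76, 0.7],
    [-0.7, 76, 0.7],
  ],
  angular=[
    [0, 0, 0],
    [0, 0, 0],
    [0, 0, 0],
    [0, 0, 0],
    [0, 0, 0],
    [0, 0, 0],
    [0, 0, 0],
    [0, 0, 0],
  ],
  hand=[-1, -1, -1, -1, -1, -1, -1, -1],
)

```text
time: 16.42
tcp_pos: [0.568, 0.2088, 0.1021]
orientation: [-1.099, 1.368, -1.363]
contact_force: [-0.7, 0.4, -2.4]
finger_gap: 0.179
```

```bash
python3 st.py 0.5682 0.2089 0.0774
```

```text
t 16.425 p [0.568  0.2088 0.1021] F [-0.6954  0.3791 -2.3686] gap mm 15.78582060443135 xax [-0.2133 -0.977  -0.002 ] tilt [-0.0013  0.0023 -1.    ] zang -0.21490976428314976
to target (tool mm) [-0.0858 24.6896  0.2706]
```

The drift is going in freely. I'll lower it fully, release, and rise straight up.

Call:
step_arm(
  linear=[
    [0, 8, 0],
    [0, 16, 0],
    [0, 22, 0],
    [0, 24, 0],
    [0, 24, 0],
    [0, 24, 0],
    [0, 24, 0],
    [0, 24, 0],
  ],
  angular=[
    [0, 0, 0],
    [0, 0, 0],
    [0, 0, 0],
    [0, 0, 0],
    [0, 0, 0],
    [0, 0, 0],
    [0, 0, 0],
    [0, 0, 0],
  ],
  hand=[-1, -1, -1, -1, -1, 0.2, 0.2, 0.2],
)

```text
time: 17.42
tcp_pos: [0.5681, 0.2089, 0.0784]
orientation: [-1.099, 1.368, -1.363]
contact_force: [-0.2, -0.2, 0.8]
finger_gap: 0.476
```

Call:
step_arm(
  linear=[
    [0, 0, 0],
    [0, -20, 0],
    [0, -60, 0],
    [0, -110, 0],
    [0, -160, 0],
    [0, -160, 0],
    [0, -160, 150],
    [0, -160, 150],
    [0, -160, 150],
  ],
  angular=[
    [0, 0, 0],
    [0, 0, 0],
    [0, 0, 0],
    [0, 0, 0],
    [0, 0, 0],
    [0, 0, 0],
    [0, 0, 0],
    [0, 0, 0],
    [0, 0, 0],
  ],
  hand=[0.2, 0.2, 0.2, 0.2, 0.2, 0.2, 0.2, 0.2, 0.2],
)

```text
time: 18.55
tcp_pos: [0.717, 0.1753, 0.2376]
orientation: [-1.098, 1.368, -1.365]
contact_force: [-0.1, 0.7, 0.0]
finger_gap: 0.603
```

```bash
python3 st.py; python3 - <<'E'
from h import *
a=shot('scene','s7.png');b=shot('top','t7.png')
A=cv2.resize(a[155:265,115:325],(760,398),interpolation=2)
B=cv2.resize(b[155:210,255:345],(327,200),interpolation=2)
C=np.zeros((598,760,3),np.uint8);C[:398]=A;C[398:,:327]=B
C[398:,340:758]=cv2.resize(b[165:215,140:244],(418,200),interpolation=2)
cv2.imwrite('pics/z7.png',C)
E
```

```text
t 18.55 p [0.717  0.1753 0.2376] F [-0.101   0.7372  0.0451] gap mm 53.09238762936876 xax [-0.2146 -0.9767 -0.0022] tilt [-0.0006  0.0023 -1.    ] zang -0.2162785815063332
```

View pics/z7.png

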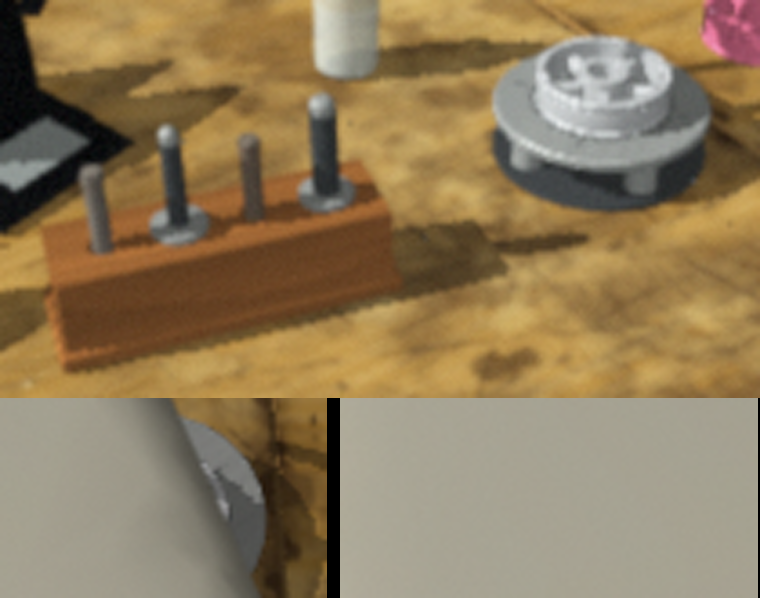

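The drift is seated as it was at the start, and the others are untouched. The arm blocks the top camera, so I'll move aside for one look into the bore at the bush.

Call:
step_arm(
  linear=[
    [660, 0, -130],
    [660, 0, -130],
    [660, 0, -130],
    [660, 0, -130],
    [660, 0, -130],
    [660, 0, -130],
    [660, 0, -130],
    [660, 0, -130],
    [660, 0, -130],
    [660, 0, -130],
    [660, 0, -130],
    [660, 0, -130],
  ],
  angular=[
    [0, 0, 0],
    [0, 0, 0],
    [0, 0, 0],
    [0, 0, 0],
    [0, 0, 0],
    [0, 0, 0],
    [0, 0, 0],
    [0, 0, 0],
    [0, 0, 0],
    [0, 0, 0],
    [0, 0, 0],
    [0, 0, 0],
  ],
  hand=[0.2, 0.2, 0.2, 0.2, 0.2, 0.2, 0.2, 0.2, 0.2, 0.2, 0.2, 0.2],
)

```text
time: 20.15
tcp_pos: [0.4453, -0.4426, 0.2358]
orientation: [-1.097, 1.372, -1.367]
contact_force: [1.1, 0.6, 0.1]
finger_gap: 0.596
```

```bash
python3 st.py; python3 - <<'E'
from h import *
b=shot('top','t8.png')
cv2.imwrite('pics/z8.png',np.vstack([cv2.resize(b[160:215,260:340],(480,330),interpolation=2),cv2.resize(b[165:215,145:235],(480,267),interpolation=2)]))
c=b[178:194,290:308];h=cv2.cvtColor(c,cv2.COLOR_BGR2HSV);print(h[:,:,1].max()); print(h[4:12,5:13,1])
E
```

```text
t 20.15 p [ 0.4453 -0.4426  0.2358] F [1.0804 0.5607 0.0705] gap mm 52.480128974807705 xax [-0.2186 -0.9758 -0.002 ] tilt [-0.0018  0.0025 -1.    ] zang -0.22033334036548993
188
[[  1   3   5   5   5   2   1   3]
 [  2   8   3   3   3   3   2   3]
 [  8  26  45  40   4   3   2   2]
 [ 96 146 156 152 104  35   3   0]
 [186 188 188 184 182 141  26   5]
 [152 175 183 182 187 173 104   2]
 [ 43 108 140 167 186 185 132   2]
 [  1   2   6  59 165 139  66   3]]
```

View pics/z8.png

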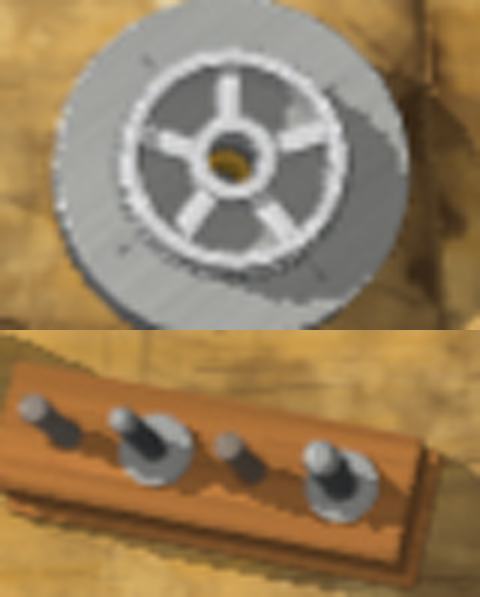

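```bash
python3 -c "
from plant import job_done; print(job_done())"
```

```text
the job is handed in; nothing more can be done
None
```

I handed the job in at about 20 s of the 61 s allowed. As far as the pictures show, the bush is out, the drift is back in its hole, and the wheel is still on the bolster. `job_done` reports no verdict.

- **Wheel:** I nudged it onto the scribed circle with the half-open fingers. It measured about 1 mm off centre in both camera views before pressing. Afterwards it still lay flat and looked centred; I did not re-measure it.
- **Pressing:** I pushed the bush through with the thick drift at a measured force of about 10 N. The flange seated on the hub with TCP height 0.0853 m against 0.0854 m predicted, so the drift did not slip in the grip.
- **Drift and stand:** The drift stands fully down in its original hole, where it was at the start. The slim drift and both punches look untouched, and the arm was well clear of everything at hand-in.
- **Bush:** The last top view shows it deep below the bore. I could not tell whether it stands or lies in the hollow, so I did not measure its height directly.

No check failed or disagreed. One carrying move to the wheel first stopped about 95 mm off because I got a sign wrong; it was in free space and I corrected it.

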